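# Fetch the block plane from behind the bottles

## Robot

A 6-joint arm with a two-finger parallel gripper is mounted at the origin on the work surface. World frame = base frame: x ahead of the robot, y to its left, z up, the work surface at z = 0. Lengths are in mm, angles in rad, forces in N, time in s.
With the tool pointing down it reaches from about 275 to 825 mm from the base axis. Payload 5.2 kg.
Tool frame: the origin (TCP) lies at the very end of the fingers, on their centre line; the grasp point (between the pads) lies 19 mm behind it; z points along the fingers, y is the line along which they close (so a half turn about z gives the same grasp; the last joint's range is limited). The gripper opens to 93 mm and grips with 3 to 60 N. Pads are 15 mm wide; open, the fingers measure 128 mm over their backs; the gripper's body (75 mm by 188 mm) begins 65 mm behind the grasp point.
Start: joints at [0.925, 0.259, 1.535, -0, 1.348, -0.203], TCP at [235.639, 496.97, 218.653] pointing down, gripper open.
Joint ranges: [-3.14, 3.14], [-0.91, 2.08], [0.19, 2.58], [-1.22, 4.36], [0.22, 2.71], [-3.12, 3.12]. Speed limits (rad/s): [2.57, 2.57, 3.14, 3.14, 3.14, 3.14].

## Interface

Orientations are given as [roll, pitch, yaw] about the fixed x, y, z axes, in that order (R = Rz(yaw) Ry(pitch) Rx(roll)).
In Python, from bench import robot gives the robot as it stands. The module is installed in compiled form; this text tells all that it offers. Calls block until the motion is done:
- robot.move_ptp(position, orientation): joint-space move of the TCP to a pose.
- robot.move_linear(position, ori=None, speed=150, f_stop=None): straight line of the TCP; ori=None keeps the orientation; speed is the mean speed in mm/s. With f_stop (N) it stops when the force on the tool has changed by that much, and returns True; else False.
- robot.move_j(angles): joint-space move.
- robot.move_gripper(opening): opening from 0.0 (shut) to 1.0 (fully open); the grip force is fixed at half the most; returns when the fingers have stopped.
- robot.sleep(seconds).
- robot.inverse_kinematics(position, orientation): joint angles nearest the present ones, or None.
- robot.get_image(name): name is "scene" or "top"; returns a dict with "img" (400x640x3 uint8, blue, green, red), "fovy" (degrees; the focal length in pixels is half the picture's height over the tangent of half this angle, whatever the lens; pixels are square), "cx", "cy" (the principal point, pixels), "eye" and "orientation" of the camera in the world. Camera axes: x right, y down, z forward; pixel columns grow to the right and rows downward; lengths in mm; the calibration is good to about 2 mm. A picture is of the moment at which its call begins. There is no depth.
A pose or a line that the arm cannot do raises robot.MotionError and nothing moves.
- robot.hand_in(): hands the job in; it is judged then, once.
Readings, each from a call of its own:
- robot.current_t(): time.
- robot.current_qpos(): joint angles.
- robot.current_joint_vel(): joint speeds.
- robot.current_joint_efforts(): joint torques, N m.
- robot.current_tcp_pos(): TCP position.
- robot.current_eef_rot(): TCP orientation.
- robot.current_contact_force(): force on the tool from outside, world axes, zero at the start.
- robot.current_ft_torque(): the same for the moment, N m.
- robot.current_gripper_width(): opening from 0.0 (shut) to 1.0 (fully open).
- robot.current_finger_force(): force on a finger pad.
Only numpy, scipy, OpenCV 4.12 (cv2) and the standard library are available. Lean on these libraries where they do the work, as an engineer would, in place of code of your own. Each camera call takes 0.05 s, during which the arm holds its last target. There are 200 camera calls.

## Task

The block plane lies at the back of the plywood caddy, behind a glue bottle, a spray can and an oblong tin. First stand all three on the rubber mat; then take out the plane and set it, sole down and lengthwise, on the middle of the oak board, ready to trim it; and last put the bottle, the can and the tin back upright, each in the stall it came from, where it stood before. Do not tip anything over or push the tape measure, the square or the box of screws about.

Things in the scene. Friction and masses are not known exactly. Their poses are not given: they have to be found in the camera images.
- glue: wood-glue bottle, loose, standing: round white plastic body 58 mm across, straight up to 118 mm high, then a shoulder and a narrow grey pointed spout, 148 mm high in all; about 0.3 kg. Origin at the centre of its underside, z up. At the start it stands in one of the caddy's three stalls.
- aerosol: spray can, loose, standing: round grey metal body 54 mm across up to 122 mm high, then a straight black cap 49 mm across from 130 to 146 mm, the full height; about 0.3 kg. Origin at the centre of its underside, z up. At the start it stands in one of the three stalls.
- tin: oblong bare-metal tin, loose, standing: 44 mm (its x) by 64 mm (its y), 120 mm high, with a black screw cap 26 mm across on top (to 138 mm, 14 mm off-centre towards its +y); about 0.34 kg. Origin at the centre of its underside, z up. At the start it stands in one of the three stalls, its 64 mm side along the caddy's y, within a few degrees.
- plane: grey metal block plane, loose, 160 mm long (its x, brass knob at +x), 50 mm wide (y), sole down, about 0.65 kg. Flat upright cheeks 32 mm high for x from -55 to +45 mm: grip across them; the lever cap between them rises to 53 mm. Origin: centre of the sole's underside. It lies along the caddy's back strip, some 10 mm behind the tall things, 40 mm from the back wall.
- caddy: fixed open plywood caddy, 184 (its x) by 290 mm (y); floor 9 mm thick, outer walls 45 mm high, 9 mm thick. Origin: centre of its underside; -x is the front, towards the robot. Three stalls along the front, centred near x = -46, y = -87, 0, +87 mm, parted by 6 mm stub walls 45 mm high (y = -43, +43; x -83 to -43 mm); the back is one open strip. One tall thing per stall, shuffled.
- mat: fixed black rubber anti-slip mat, the side area: 290 mm (its x) by 140 mm (its y), 4 mm thick, flat and empty. Origin at the centre of its underside. It lies to the left or the right of the caddy.
- planing_board: fixed plywood planing board, 304 (x) by 130 mm (y), with the oak board to be trimmed wedged on it. Origin: centre of the underside. The oak is 250 mm long (along x), 85 mm wide (y), centred on the origin, its top face 37 mm above it; stops and wedges around it are lower. It lies on the other side of the caddy from the mat.
- tape: loose tape measure, bystander: black and grey case 70 by 36 mm, 62 mm high, on the bench between the robot and the caddy. Origin at the centre of its underside.
- square: loose steel combination square, bystander: rule 250 by 25 mm with a dark head 105 mm across it, 18 mm high, lying flat on the bench at the right. Origin at the middle of the rule, on the underside.
- screws: loose cardboard box of screws, bystander: 110 by 80 mm, 55 mm high, on the bench at the left. Origin at the centre of its underside.

How it is judged (in metres and radians):
On the way, in this order (a step that is already met when the one before it is completed fails the run):
1. the glue bottle, the spray can and the tin all stand upright on the rubber mat (x of glue in the frame of mat between -0.14 and 0.14 m and y of glue in the frame of mat between -0.065 and 0.065 m and z of each of glue, aerosol, tin in the frame of mat below 0.009 m and angle between each of glue, aerosol, tin's own z axis and vertical below 0.1 rad and linear speed of each of glue, aerosol, tin below 0.03 m/s and x of aerosol in the frame of mat between -0.14 and 0.14 m and y of aerosol in the frame of mat between -0.065 and 0.065 m and x of tin in the frame of mat between -0.14 and 0.14 m and y of tin in the frame of mat between -0.065 and 0.065 m), for 0.2 s.
2. the plane lies sole down and lengthwise on the middle of the oak board (x of plane in the frame of planing_board between -0.03 and 0.03 m and y of plane in the frame of planing_board between -0.015 and 0.015 m and z of plane in the frame of planing_board between 0.032 and 0.042 m and angle between the x axis of plane and the x axis of planing_board, either way round below 0.2 rad and angle between plane's own z axis and vertical below 0.08 rad and linear speed of plane below 0.02 m/s), for 0.2 s.
At the end, for the whole second after the job is handed in: Plane at rest sole down on the oak board, within 30 mm of its centre along it, 15 mm across it, 0.2 rad of lengthwise (either way round); glue bottle, spray can and tin each upright and at rest in the stall they came from, within 15 mm of where they stood at the start (all of step 2 and distance of each of glue, aerosol, tin from where it was at the start of the episode below 0.015 m and angle between each of glue, aerosol, tin's own z axis and vertical below 0.08 rad and linear speed of each of glue, aerosol, tin below 0.02 m/s); the robot touches nothing.
It fails at once if the bottle, the can, the tin or the plane is tipped over (angle between any of glue, aerosol, tin, plane's own z axis and vertical above 0.6 rad).
It fails at once if the tape measure, the square or the box of screws is pushed more than 20 mm (distance of any of tape, square, screws from where it was at the start of the episode above 0.02 m).
It also fails if it takes over 144 s, if anything falls off the work surface, if the arm or the gripper's body presses on something with over 40 N, if the wrist force passes 120 N, or if a joint passes its speed limit or range.

## Working session

There is one attempt and no reset: what is moved stays moved. The work goes in short steps, each a Python script; the robot and the scene stay as the last script left them, time stands still between calls to the robot, and variables do not carry over. Pictures are saved under pics/ and viewed, at most 14 in all, crops included, and the job is handed in when it is done.

```bash
mkdir -p pics; python3 - <<'E'
from bench import robot
import cv2
for n in("scene","top"):
    d=robot.get_image(n); cv2.imwrite(f"pics/{n}0.png",d["img"])
    print(n,{k:v for k,v in d.items() if k!="img"})
print(robot.current_t(),robot.current_eef_rot())
E
```

```text
scene {'fovy': 43.537087769671864, 'cx': 328.5548658956113, 'cy': 201.78587906826678, 'eye': array([1474.95734643,  670.53204904,  881.40039317]), 'orientation': array([-2.20358386,  0.01884367,  2.17094643])}
top {'fovy': 50.47719453718771, 'cx': 321.83539162785894, 'cy': 204.42000139335067, 'eye': array([ 437.91985212,   -1.32760568, 1261.69893454]), 'orientation': array([-3.05212373,  0.00486928, -1.56481774])}
0.1 [-3.13999689e+00 -3.43996981e-04  2.69876384e+00]
```

View pics/scene0.png

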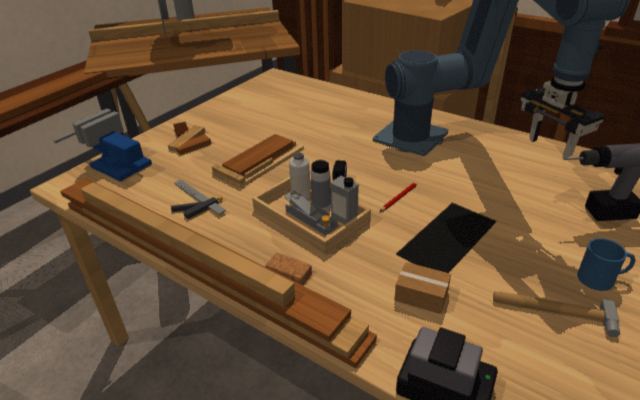

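View pics/top0.png

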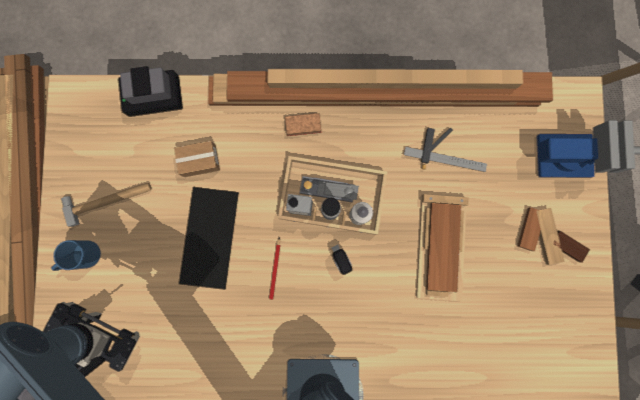

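The top view shows the mat on the left at about (209,238), the caddy at (330,193) and the oak board at (444,247). From left to right the stalls hold the tin, can and bottle, with the plane behind them and its knob to the left (308,184). I'll enlarge the caddy area.

```bash
cat > h.py <<'E'
import numpy as np, cv2
from scipy.spatial.transform import Rotation as R
from bench import robot
def ray(d,uv):
    f=200/np.tan(np.radians(d["fovy"])/2)
    v=np.array([(uv[0]-d["cx"])/f,(uv[1]-d["cy"])/f,1])
    return np.array(d["eye"]),R.from_euler("xyz",d["orientation"]).as_matrix()@v
def onz(d,uv,z):
    e,v=ray(d,uv); return (e+v*(z-e[2])/v[2])[:2]
def proj(d,p):
    f=200/np.tan(np.radians(d["fovy"])/2)
    c=R.from_euler("xyz",d["orientation"]).as_matrix().T@(np.array(p)-d["eye"])
    return c[:2]/c[2]*f+[d["cx"],d["cy"]]
E
python3 - <<'E'
import cv2
t=cv2.imread("pics/top0.png"); s=cv2.imread("pics/scene0.png")
cv2.imwrite("pics/c1.png",cv2.resize(t[145:240,270:390],None,fx=6,fy=6,interpolation=cv2.INTER_CUBIC))
cv2.imwrite("pics/c2.png",cv2.resize(s[130:260,240:380],None,fx=4.5,fy=4.5,interpolation=cv2.INTER_CUBIC))
cv2.imwrite("pics/c3.png",cv2.resize(t[180:310,400:490],None,fx=4.5,fy=4.5,interpolation=cv2.INTER_CUBIC))
E
```

```text
(no output)
```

View pics/c1.png

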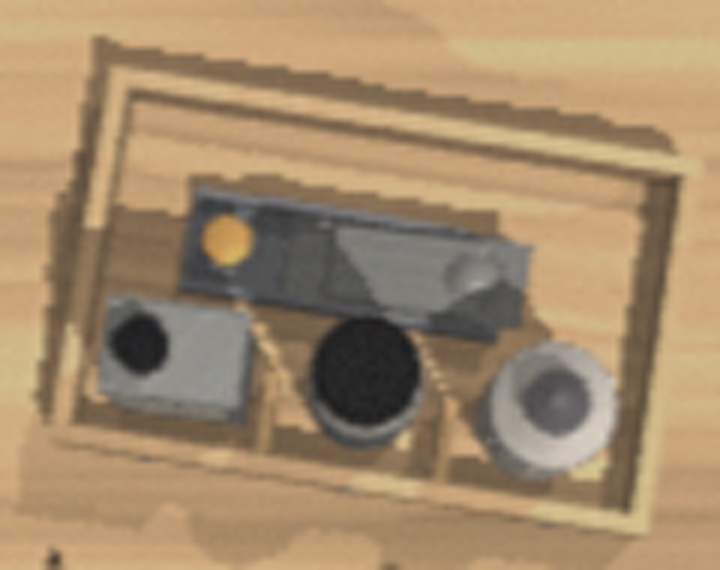

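View pics/c2.png

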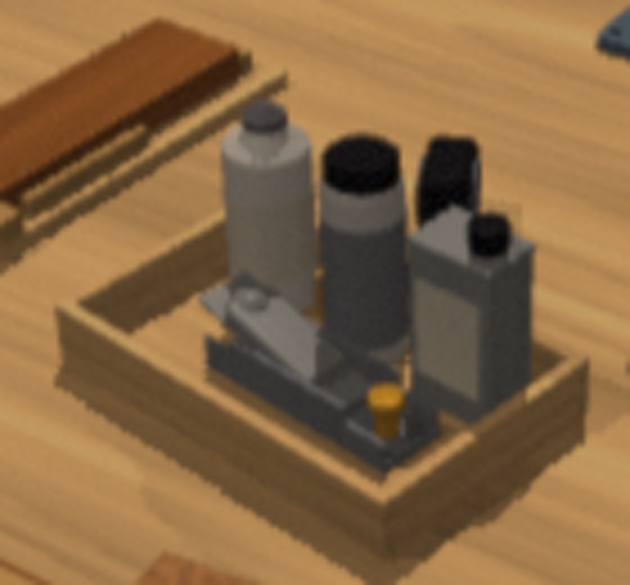

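View pics/c3.png

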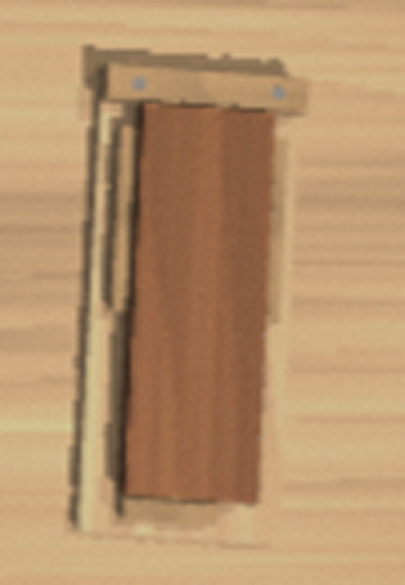

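```bash
cat > m0.py <<'E'
from h import *
T=robot.get_image("top");S=robot.get_image("scene")
c1=lambda x,y:((x+.5)/6-.5+270,(y+.5)/6-.5+145)
c2=lambda x,y:((x+.5)/4.5-.5+240,(y+.5)/4.5-.5+130)
c3=lambda x,y:((x+.5)/4.5-.5+400,(y+.5)/4.5-.5+180)
def show(n,pts,z,c,d=T):
    p=np.array([onz(d,c(*q),z) for q in pts]); print(n,p.round(1).tolist(),"mean",p.mean(0).round(1))
    r=cv2.minAreaRect(p.astype(np.float32)) if len(p)>2 else ""; print("   ",r)
show("caddy",[(108,66),(692,165),(642,532),(48,432)],45,c1)
show("tin",[(108,297),(252,310),(243,412),(100,393)],120,c1)
show("tincap",[(138,345)],138,c1); show("tincapS",[(488,225)],138,c2,S)
show("aer",[(366,371)],146,c1); show("aerS",[(362,155)],146,c2,S)
show("glue",[(556,402)],146,c1); show("glueS",[(265,115)],146,c2,S)
show("glue body",[(554,410)],118,c1)
show("plane",[(197,187),(182,290),(532,243),(522,325)],20,c1)
show("oak",[(140,103),(275,110),(258,503),(124,497)],37,c3)
m=cv2.inRange(T["img"],(0,0,0),(45,45,45)); m[:, :170]=0; m[:,260:]=0
c=max(cv2.findContours(m,0,2)[0],key=cv2.contourArea)
p=np.array([onz(T,q[0],4) for q in c]).astype(np.float32); print("mat",cv2.minAreaRect(p))
m=cv2.inRange(T["img"],(0,0,0),(60,60,60))[230:280,320:360]
c=max(cv2.findContours(m,0,2)[0],key=cv2.contourArea)
print("tape",cv2.minAreaRect(np.array([onz(T,q[0]+[320,230],62) for q in c]).astype(np.float32)))
E
python3 m0.py
```

```text
caddy [[689.2, 105.8], [642.1, -176.9], [465.1, -151.8], [511.2, 132.2]] mean [576.9 -22.7]
    ((577.1499633789062, -23.01666259765625), (290.2000732421875, 179.87559509277344), 80.77599334716797)
tin [[567.9, 97.8], [562.4, 32.7], [516.2, 36.4], [524.4, 100.8]] mean [542.7  66.9]
    ((542.0615844726562, 67.0943374633789), (65.56372833251953, 46.27989196777344), 85.12599182128906)
tincap [[544.5, 82.6]] mean [544.5  82.6]
    
tincapS [[535.4, 73.6]] mean [535.4  73.6]
    
aer [[532.8, -18.4]] mean [532.8 -18.4]
    
aerS [[522.1, -26.9]] mean [522.1 -26.9]
    
glue [[519.6, -101.9]] mean [ 519.6 -101.9]
    
glueS [[516.3, -106.2]] mean [ 516.3 -106.2]
    
glue body [[518.0, -103.5]] mean [ 518.  -103.5]
    
plane [[634.1, 63.3], [582.9, 70.2], [607.1, -101.7], [566.6, -96.7]] mean [597.7 -16.2]
    ((597.3773193359375, -16.29767608642578), (167.56146240234375, 51.584617614746094), 82.36573028564453)
oak [[555.1, -310.0], [551.0, -396.6], [301.8, -380.1], [305.0, -295.6]] mean [ 428.2 -345.6]
    ((427.9947204589844, -346.126708984375), (86.71649932861328, 251.45245361328125), 86.72147369384766)
mat ((451.421630859375, 340.88885498046875), (134.45083618164062, 285.05499267578125), 83.62479400634766)
tape ((386.2611389160156, -51.73480987548828), (67.19644165039062, 33.903594970703125), 26.751359939575195)
```

```bash
cat >> m0.py <<'E'
print("---")
show("caddyS",[(62,310),(385,492),(585,365)],45,c2,S)
for p in [(642,-177,45),(689,106,45),(511,132,45),(544.5,82.6,138),(532.8,-18.4,146),(519.6,-102,146)]:
    q=proj(S,p); print(p,((q-[240,130]+.5)*4.5-.5).round(0))
E
python3 m0.py|sed -n '/---/,$p'; python3 - <<'E'
from h import *
for n,p,y in [("tin",(542,67,86),81),("tinup",(542,67,255),81),("oak",(428,-346,42),-3.5),("oakup",(428,-346,200),-3.5),("m+",(545,330,80),-6.4),("m+u",(545,330,255),-6.4),("m-",(357,352,80),-6.4),("pl",(597,-16,14),81)]:
  for k in(0,180):
    q=robot.inverse_kinematics(list(p),[np.pi,0,np.radians(y-k)]); print(n,k,None if q is None else np.round(q,2))
E
```

```text
---
caddyS [[646.4, -176.5], [680.3, 97.1], [515.4, 131.6]] mean [614.   17.4]
    ((644.5101318359375, 4.61590576171875), (138.1692352294922, 334.77593994140625), 23.032991409301758)
(642, -177, 45) [ 66. 306.]
(689, 106, 45) [389. 506.]
(511, 132, 45) [589. 362.]
(544.5, 82.6, 138) [493. 237.]
(532.8, -18.4, 146) [363. 167.]
(519.6, -102, 146) [267. 119.]
tin 0 [-0.08  0.38  1.72 -0.    1.05  0.08]
tin 180 [-0.08  0.38  1.72 -0.    1.05 -3.07]
tinup 0 [-0.08  0.23  1.48 -0.    1.43  0.08]
tinup 180 [-0.08  0.23  1.48  0.    1.43 -3.07]
oak 0 [-0.88  0.44  1.75 -0.    0.95  0.75]
oak 180 [-0.88  0.44  1.75  0.    0.95 -2.39]
oakup 0 [-0.88  0.27  1.56 -0.    1.31  0.75]
oakup 180 [-0.88  0.27  1.56  0.    1.31 -2.39]
m+ 0 [ 0.37  0.53  1.49 -0.    1.13  2.05]
m+ 180 [ 0.37  0.53  1.49  0.    1.13 -1.09]
m+u 0 [ 0.37  0.4   1.25 -0.    1.49  2.05]
m+u 180 [ 0.37  0.4   1.25  0.    1.49 -1.09]
m- 0 [ 0.56  0.31  1.83 -0.    0.99  2.24]
m- 180 [ 0.56  0.31  1.83  0.    0.99 -0.9 ]
pl 0 [-0.21  0.54  1.65 -0.    0.95 -0.06]
pl 180 [-0.21  0.54  1.65 -0.    0.95  3.09]
```

The two views agree to a few mm, so I'll set out with the tin, gripping high along caddy x so the fingers clear the neighbours and the plane.

```bash
cat >> h.py <<'E'
CY=-9.3; MC=np.array([451.,341.]); MY=-6.4; UP=258; GZ=86   # GZ: TCP height in caddy
O=lambda deg:[np.pi,0,np.radians(deg)]
ST={"tin":((540.5,66),83.5),"aer":((530.5,-20.5),80.7),"glue":((518,-103.5),80.7)}
def matpos(u): a=np.radians(MY); return MC+u*np.array([np.cos(a),np.sin(a)])
MT={"tin":95,"aer":0,"glue":-95}
def down(xy,z,f=None,sp=120): return robot.move_linear([*xy,z],None,sp,f)
def pick(xy,yaw,z,op,up=UP):
    robot.move_gripper(op); robot.move_ptp([*xy,up],O(yaw)); hit=down(xy,z,15)
    if hit: raise SystemExit(f"touched at {robot.current_tcp_pos()}")
    robot.move_gripper(0.0); w=robot.current_gripper_width()*93
    down(xy,up); print("width",round(w,1),robot.current_finger_force(),"t",robot.current_t())
def place(xy,yaw,z,op,up=UP):
    robot.move_ptp([*xy,up],O(yaw)); down(xy,z+25); down(xy,z+1,None,40)
    robot.move_gripper(op); robot.sleep(.2); down(xy,up); print("t",robot.current_t())
E
python3 - <<'E'
from h import *
pick(*ST["tin"],GZ,.85); place(matpos(95),MY-180,GZ-5,1.)
d=robot.get_image("top");s=robot.get_image("scene")
cv2.imwrite("pics/a1.png",np.hstack([cv2.resize(d["img"][140:300,170:390],None,fx=1.8,fy=1.8),cv2.resize(s["img"][130:290,240:460],None,fx=1.8,fy=1.8)]))
E
```

```text
width 44.1 29.947128295898438 t 6.525
t 12.4833
```

View pics/a1.png

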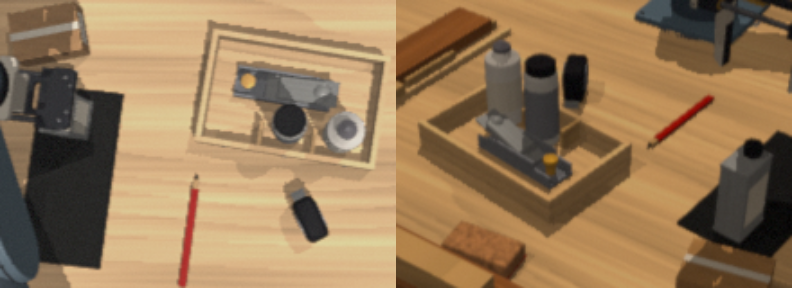

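The tin, at right (745,190) in the scene half, stands upright on the mat, and the others are undisturbed. Next are the can and the bottle.

```bash
python3 - <<'E'
from h import *
for n in("aer","glue"):
    pick(*ST[n],GZ,.85); place(matpos(MT[n]),MY-180,GZ-5,1.)
robot.move_ptp([430,-150,258],O(0))
d=robot.get_image("top");s=robot.get_image("scene")
cv2.imwrite("pics/a2.png",np.hstack([cv2.resize(d["img"][140:300,170:390],None,fx=1.8,fy=1.8),cv2.resize(s["img"][130:290,280:500],None,fx=1.8,fy=1.8)]))
cv2.imwrite("pics/a2c.png",cv2.resize(d["img"][145:240,270:390],None,fx=6,fy=6,interpolation=cv2.INTER_CUBIC))
E
```

```text
width 53.7 29.99115762388101 t 18.0917
t 24.2667
width 57.4 29.99076812819112 t 30.0583
t 36.5667
```

View pics/a2.png

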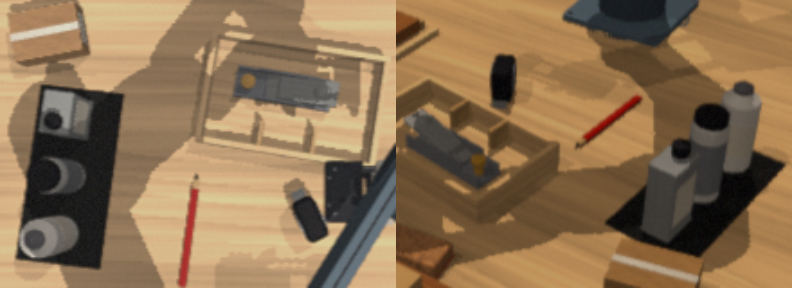

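View pics/a2c.png

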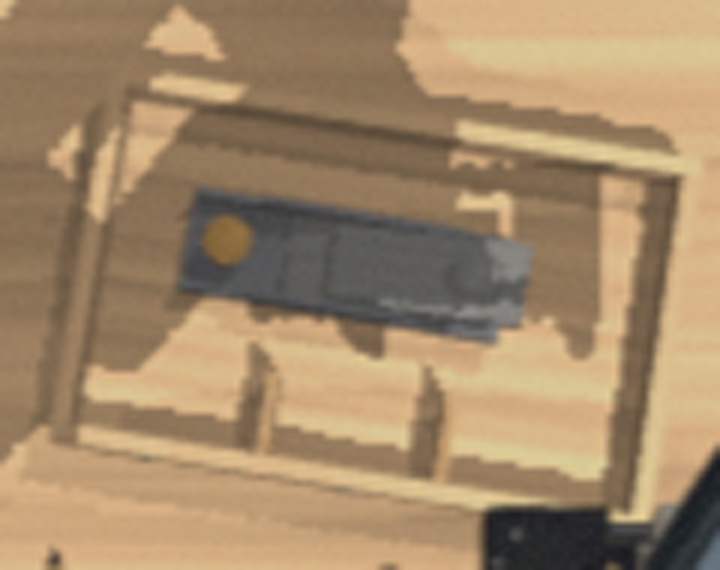

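All three stand upright on the mat. In the crop the plane runs from (190,239) to (512,287), so its centre is near world (597,-13). I'll take it across the cheeks.

```bash
python3 - <<'E'
from h import *
pick((597,-14.5),81,14,.8,200)
d=robot.get_image("scene")
place((428,-346),-3.5,42,.8,200)
robot.move_ptp([430,-80,258],O(0))
t=robot.get_image("top");s=robot.get_image("scene")
cv2.imwrite("pics/a3.png",np.hstack([cv2.resize(t["img"][180:310,400:490],None,fx=3,fy=3),cv2.resize(s["img"][110:240,200:370],None,fx=3,fy=3)]))
E
```

```text
width 49.4 29.97952157165855 t 43.9583
t 49.6917
```

View pics/a3.png

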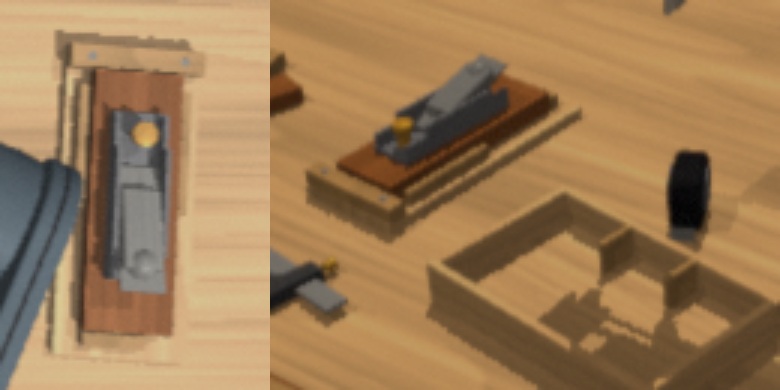

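The plane lies flat and lengthwise, centred on the oak: in the left half it spans rows 110–288 of the oak's 70–335, and columns 108–168 against an oak middle of about 136. Now I'll return the three.

```bash
python3 - <<'E'
from h import *
for n in("glue","aer","tin"):
    pick(matpos(MT[n]),MY-180,GZ-5,1.); place(*ST[n],GZ,.85)
robot.move_ptp([230,330,258],O(80))
t=robot.get_image("top");s=robot.get_image("scene")
cv2.imwrite("pics/a4.png",np.hstack([cv2.resize(t["img"][145:265,270:390],None,fx=3.3,fy=3.3),cv2.resize(s["img"][130:250,240:360],None,fx=3.3,fy=3.3)]))
cv2.imwrite("pics/a5.png",t["img"])
cv2.imwrite("pics/a6.png",cv2.resize(t["img"][145:240,270:390],None,fx=6,fy=6,interpolation=cv2.INTER_CUBIC))
E
```

```text
width 57.5 29.99650907702744 t 57.075
t 63.325
width 53.3 29.997797338000964 t 69.425
t 75.3417
width 43.7 29.98635560274124 t 81.225
t 86.925
```

View pics/a6.png

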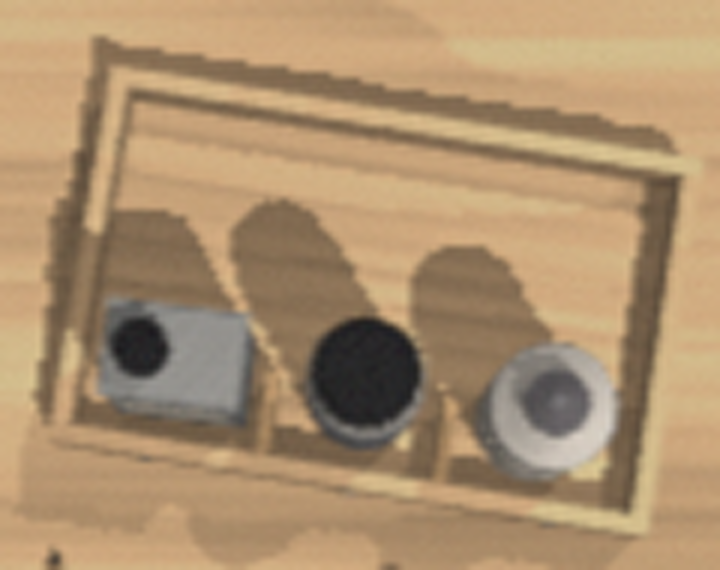

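View pics/a4.png

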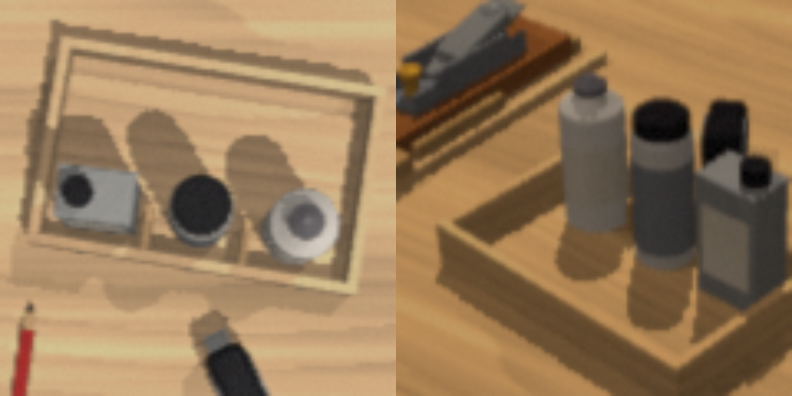

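The tin cap (139,346), can cap (366,371) and spout (556,402) appear within about 1 mm of their start pixels, all upright. I'll hand the job in.

```bash
python3 -c "
from bench import robot
print(robot.hand_in(), robot.current_t())"
```

```text
the job is handed in; nothing more can be done
the job is handed in; nothing more can be done
```

The job is handed in (no verdict was shown): the plane lies flat on the middle of the oak board, and the last pictures show the bottle, can and tin upright in their own stalls, about 1 mm from where they started.

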